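# Reset the bag sealer under its push-latch cover

### The job

The bag sealer has tripped. Press the front edge of the white reset box's cover right in and let go so that it pops up, press the round button underneath all the way down, then push the cover over and press it right in again until it stays latched shut by itself. Only press and push with the fingertips, lift nothing, and leave the things lying round about where they are.

Things in the scene. Friction and masses are not known exactly. Their poses are not given: they have to be found in the camera images.
- reset_box: White box, fixed to the table by a grey foot plate 132 x 112 x 18 mm; 60 mm high when shut. Origin: centre of its underside. Own x points from the cover's front edge back to its hinge (away from the robot at yaw 0), y along the hinge, z up. Under the cover is an open well, 84 mm along x by 76 mm along y; its front and side walls reach 41 mm above the table, the back wall 55 mm.
- cover (a joint): Cover angle, rad: 0 latched (settles near 0.01), about 1.9 popped up (leaning back). Push-push latch: press the front to the stop (-0.125, 10 mm at the mark, about 3 N; beyond -0.11 is enough) and let go: a soft spring swings it up in 1.5 s. To shut, push its outer face forward and down (under 4 N), press to the stop (beyond -0.1), let go: it rises to 0 and stays. One more press reopens it.
- cover_press (a point): Grey press mark 22 mm across, near the front edge of the cover's outer face, 84 mm from the hinge axis; moves with the cover. Shut, it is 60 mm above the table at box x = -34 mm, y = 0.
- cover_hinge (a point): Middle of the hinge axis at the cover's back edge, along box y, 56 mm above the table at box x = +50 mm, y = 0. The cover plate reaches 102 mm forward of it, is 94 mm wide and 4 mm thick (top face 4 mm above the axis when shut), with 10 mm skirts at front and sides.
- reset_button_top (a point): Centre of the top of the round black button (28 mm across, in a 44 mm grey collar) inside the box under the cover, 42 mm above the table at box x = -3 mm, y = 0; it is pressed straight down.
- reset_button (a joint): Travel of the button, m: 0 up, 0.006 fully down (about 4 N); springs back up.
- timer: Small white pocket timer, 70 x 66 x 21 mm, loose beside the box on its left; origin at its underside. Leave alone.
- cake_a: Brown ring cake 78 mm across, 35 mm high, loose beside the box on its right; origin at its underside. Leave alone.
- cake_b: Brown ring cake 82 mm across, 34 mm high, loose behind the box, in front of the bag sealer; origin at its underside. Leave alone.
- tape_roll: Roll of tape 103 mm across, 25 mm high, loose behind the box on the right; origin at its underside. Leave alone.
- sachet: Flat orange sachet 150 x 98 x 11 mm, loose at the back left; origin at its underside. Leave alone.
- marker: Marker pen 135 mm long, 16 mm thick, loose at the front right; origin at its underside. Leave alone.

How it is judged:
On the way, in this order (a step that is already met when the one before it is completed fails the run):
1. the cover has been pressed and has popped well open (value of joint cover above 1.4 rad), for 0.1 s.
2. the button is pressed fully down, with the cover open (value of joint reset_button above 0.0045 m and value of joint cover above 0.8 rad), for 0.1 s.
3. the cover is shut and stays shut with nothing touching it (value of joint cover below 0.05 rad and contact force between the fingers and cover below 0.1 N), for 0.3 s.
At the end, for the whole second after the job is handed in: The cover is shut and held by its latch alone (its angle within 0.05 rad of level), at rest, the button is back up (less than 2 mm down), and no loose thing has been moved or lifted by more than 30 mm (value of joint cover between -0.05 and 0.05 rad and value of joint reset_button below 0.002 m and velocity of joint cover below 0.1 rad/s); the robot touches nothing.
It fails at once if one of the loose things lying about (timer, cakes, tape, sachet, marker) is moved or lifted by more than 30 mm (distance of any of timer, cake_a, cake_b, tape_roll, sachet, marker from where it was at the start of the episode above 0.03 m).
It also fails if it takes over 58 s, if anything falls off the work surface, if the arm or the gripper's body presses on something with over 40 N, if the wrist force passes 120 N, or if a joint passes its speed limit or range.

### The arm

A 6-joint arm with a two-finger parallel gripper is mounted at the origin on a cart in front of the work surface, level with it; the furniture and walls round the work are solid. World frame = base frame: x ahead of the robot, y to its left, z up, the work surface at z = 0. Lengths are in m, angles in rad, forces in N, time in s.
With the tool pointing down it reaches from about 0.375 to 0.9 m from the base axis. Payload 3.1 kg.
Tool frame: the origin (TCP) lies at the very end of the fingers, on their centre line; the grasp point (between the pads) lies grip_point_offset behind it (grip_point_offset is the distance from the TCP to the grasp point, in m); z points along the fingers, y is the line along which they close (so a half turn about z gives the same grasp; the last joint's range is limited). The gripper opens to 87 mm and grips with 3 to 60 N. Pads are 19 mm wide; open, the fingers measure 117 mm over their backs; the gripper's body (75 mm by 190 mm) begins 51 mm behind the grasp point.
Start: joints at [1.093, 0.527, 1.433, -0, 1.181, -0.178], TCP at [0.185, 0.597, 0.223] pointing down, gripper open.
Joint ranges: [-3.08, 3.08], [-0.75, 2.2], [0.22, 2.44], [-1.43, 4.57], [0, 2.65], [-2.85, 2.85]. Speed limits (rad/s): [2.79, 2.79, 3.14, 3.14, 3.14, 3.14].

### API

Orientations are given as [roll, pitch, yaw] about the fixed x, y, z axes, in that order (R = Rz(yaw) Ry(pitch) Rx(roll)).
In Python, from plant import * gives the robot as it stands.
- The arm moves only by the tool move_arm, never from a script. Its argument "rows" is a list of rows, each a list of 3 entries, a list of its own where there are three numbers: the turn, a rotation vector about the world's x, y, z in rad, then the shift along the world's x, y, z in units of 50 mm (1.0 is 50 mm), then the closure, from 0 (fully open) to 1 (shut). A call has 1 to 12 rows; each row shifts and turns the commanded pose from where the row before left it; what a row does not reach is not made up. A row lasts 1/8 s, in which the tool goes at most 62.5 mm and 10.7 degrees, less where a joint would pass 70% of its speed; a pose out of reach is approached as far as the arm can. A call is refused whole if a number of a shift passes 1 or a number of a turn 0.188, either way. A call with a gripper value outside its range is refused whole. The fingers move at their own pace and stop on an object; "squeeze" is the grip in N (left out, the last holds). Time passes only in rows, so rows that do not move let the fingers close. It gives the time, the measured TCP pose, the force, the opening and the grip force at its end, in the units of the state.
- read_state(): the state, without advancing time (a new reading comes with each control period).
- snapshot(name): name is "scene" or "side" or "wrist"; returns a dict with "image" (384x512x3 uint8, red, green, blue), "K" (3x3 intrinsics, pixels), "extrinsics" (4x4, takes a point from camera to world coordinates). Camera axes: x right, y down, z forward; pixel columns grow to the right and rows downward; lengths in m; the calibration is good to about 2 mm. A picture is of the moment at which its call begins. There is no depth.
- job_done(): hands the job in; it is judged then, once.
Trained networks look in the newest picture that a camera, given by its name, has taken for a name from the list of things; names that differ only in an ending like _2 or _b are one class to them, and where a whole thing is asked for, a point or a joint stands for the part that bears it (a point fixed in the world has none). Each returns a list of dicts, best first, with "p" (0 to 1); they miss things now and then, are a little off and sometimes report something else, mostly with a low value. They report only what shows in the picture. A call takes as long as a camera call.
- find_in(camera, query): "bbox" ([centre column, centre row, width, height] in pixels, round what is visible of it).
- masks_of(camera, query): "pixels" (384x512 bool, what is visible of it) and "bbox" ([centre column, centre row, width, height] in pixels, round what is visible of it).
The state is a dict: "t": time; "joints": joint angles; "joint_vel": joint speeds; "effort": joint torques, N m; "tool_pos": TCP position; "orientation": TCP orientation; "wrist_force": force on the tool from outside, world axes, zero at the start; "moment": the same for the moment, N m; "opening": opening from 0.0 (shut) to 1.0 (fully open); "gripper_force": force on a finger pad.
Only numpy, scipy, OpenCV 4.12 (cv2) and the standard library are available. Lean on these libraries where they do the work, as an engineer would, in place of code of your own. Each camera call takes 0.05 s, during which the arm holds its last target. There are 200 camera calls.

## Working session

There is one attempt and no reset: what is moved stays moved. The work goes in short steps, Python scripts to look and compute and a tool call to move; the robot and the scene stay as the last step left them, time stands still between calls to the robot, and variables do not carry over. Pictures are saved under pics/ and viewed, at most 10 in all, crops included, and the job is handed in when it is done.

Besides the shell and the picture viewer there is one more tool, called as a command line: name --argument value ..., lists and objects as JSON in quotes. move_arm: Moves the arm, as the interface text tells. Its arguments: {"type":"object","properties":{"rows":{"type":"array"},"squeeze":{"type":"number"}},"required":["rows"]}

```bash
mkdir -p pics; ls
cat > h.py <<'E'
from plant import *
import numpy as np, cv2
def save(s,name): cv2.imwrite(f'pics/{name}.png',cv2.cvtColor(s['image'],cv2.COLOR_RGB2BGR))
def ray(s,u,v,z):
    K=np.array(s['K']);T=np.array(s['extrinsics'])
    d=T[:3,:3]@np.linalg.solve(K,[u,v,1]);o=T[:3,3]
    return o+d*(z-o[2])/d[2]
def proj(s,p):
    T=np.linalg.inv(np.array(s['extrinsics']));q=T[:3,:3]@np.array(p)+T[:3,3];q=np.array(s['K'])@q;return q[:2]/q[2]
E
python3 - <<'E'
from h import *
np.set_printoptions(precision=4,suppress=True)
out=[]
for c in ['scene','side']:
    s=snapshot(c);out.append(s['image']);save(s,c+'0')
    print(c,np.array(s['extrinsics'])[:3,3])
    for q,z in [('cover_press',.06),('reset_box',.03),('cover',.06),('timer',.02),('cake_a',.03),('tape_roll',.02),('marker',.01)]:
        for r in find_in(c,q)[:2]: print(q,round(r['p'],2),np.array(r['bbox']),ray(s,*r['bbox'][:2],z))
print(read_state())
E
```

```text
pics
scene [ 0.1182 -0.9077  1.243 ]
cover_press 0.96 [248.4 167.4  36.5  30.4] [0.5647 0.0485 0.06  ]
reset_box 0.8 [250.9 173.5  47.2  46.6] [0.5711 0.0449 0.03  ]
cover 0.81 [246.1 168.9  34.6  29. ] [0.5552 0.0462 0.06  ]
cover 0.22 [225.3 149.   23.3  15. ] [0.5339 0.159  0.06  ]
timer 0.52 [227.1 150.4  21.7  16.6] [0.5506 0.186  0.02  ]
cake_a 0.88 [285.9 156.2  19.9  18.5] [0.7107 0.0575 0.03  ]
cake_a 0.86 [261.6 208.2  27.9  23.5] [ 0.5353 -0.0977  0.03  ]
tape_roll 0.76 [310.9 195.9  30.1  31.1] [ 0.6998 -0.1222  0.02  ]
marker 0.62 [269.2 296.4  20.3  45.2] [ 0.4186 -0.3618  0.01  ]
side [ 0.2131 -0.8528  0.7127]
cover_press 0.94 [251.  166.3  45.4  26.4] [0.5626 0.0463 0.06  ]
reset_box 0.7 [251.6 174.9  53.   38.9] [0.5636 0.0455 0.03  ]
reset_box 0.32 [252.8 167.4  48.8  24. ] [0.5814 0.0801 0.03  ]
cover 0.93 [253.1 167.6  37.1  28.3] [0.5656 0.0378 0.06  ]
timer 0.55 [229.8 155.   26.3  17.4] [0.5459 0.1871 0.02  ]
cake_a 0.87 [265.  207.5  31.8  24. ] [ 0.5406 -0.1057  0.03  ]
cake_a 0.68 [253.2 166.9  45.   27.6] [0.5835 0.0821 0.03  ]
tape_roll 0.74 [319.9 196.6  42.5  34.9] [ 0.7032 -0.1113  0.02  ]
tape_roll 0.21 [266.9 206.8  32.9  21.4] [ 0.5512 -0.094   0.02  ]
marker 0.61 [262.9 303.1  15.4  55.2] [ 0.4222 -0.3675  0.01  ]
{'t': 0.8, 'joints': array([ 1.0925,  0.5274,  1.4327,  0.    ,  1.1814, -0.1785]), 'joint_vel': array([-0.0007,  0.0002,  0.0018, -0.0004, -0.0011,  0.0011]), 'effort': array([  0.0006, -43.9954, -17.698 ,   0.0635,   0.0503,  -0.    ]), 'tool_pos': array([0.1845, 0.5971, 0.2226]), 'orientation': array([ 3.1415, -0.    ,  2.8418]), 'wrist_force': array([-0.152 , -0.3037,  0.5642]), 'moment': array([ 0.0174, -0.0704,  0.0169]), 'gripper_force': 0.0, 'opening': 0.997629613435271}
```

Run:
```python
import cv2,numpy as np
a=[cv2.resize(cv2.imread(f'pics/{c}0.png')[130:230,205:305],(400,400),interpolation=cv2.INTER_CUBIC) for c in('scene','side')]
cv2.imwrite('pics/c1.png',np.hstack(a))
```

```text
(no output)
```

View pics/c1.png

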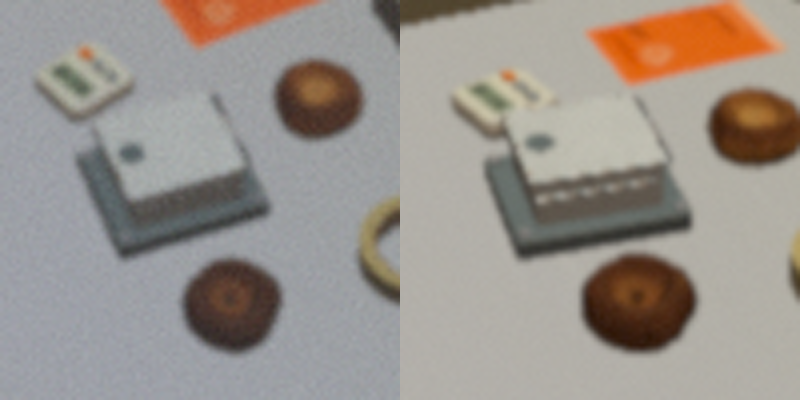

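Run:
```python
from h import *
np.set_printoptions(precision=4,suppress=True)
P={'scene':[(95,125),(133,205),(247,172),(215,98),(130,153)],'side':[(105,108),(130,182),(268,158),(235,97),(140,142)]}
for c in P:
    s=snapshot(c)
    Q=[ray(s,205+u/4-.5,130+v/4-.5,.06) for u,v in P[c]]
    for q in Q: print(q)
    print('yaw',[np.arctan2(*(b-a)[1::-1]) for a,b in ((Q[0],Q[3]),(Q[1],Q[2]))], [np.linalg.norm(Q[i+1]-Q[i]) for i in range(3)])
s=snapshot('wrist');save(s,'w0');print(np.array(s['extrinsics']),s['K'])
```

```text
[0.5197 0.106  0.06  ]
[0.5093 0.0141 0.06  ]
[0.6052 0.0016 0.06  ]
[0.6204 0.086  0.06  ]
[0.5315 0.0647 0.06  ]
yaw [np.float64(-0.19649839004012692), np.float64(-0.12886980923536945)] [np.float64(0.09254644704414167), np.float64(0.0966406485196706), np.float64(0.08570270785325391)]
[0.5265 0.1181 0.06  ]
[0.5106 0.0215 0.06  ]
[0.6111 0.0107 0.06  ]
[0.6214 0.0942 0.06  ]
[0.5345 0.0655 0.06  ]
yaw [np.float64(-0.24705565592986664), np.float64(-0.10752151416932121)] [np.float64(0.09788252157290762), np.float64(0.101110301710091), np.float64(0.08412479487962198)]
[[ 0.2962  0.913   0.2805  0.1088]
 [ 0.9551 -0.2833 -0.0865  0.6203]
 [ 0.0005  0.2936 -0.9559  0.3853]
 [ 0.      0.      0.      1.    ]] [[275.3783   0.     254.7294]
 [  0.     275.3783 192.5225]
 [  0.       0.       1.    ]]
```

View pics/scene0.png

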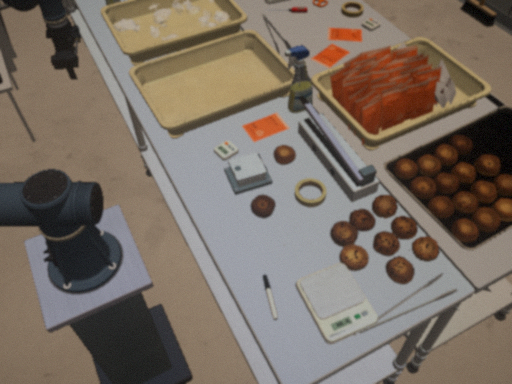

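move_arm --rows '[[[0,0,0.014],[0.44,-0.92,0.05],1],[[0,0,0.014],[0.44,-0.92,0.05],1],[[0,0,0.014],[0.44,-0.92,0.05],1],[[0,0,0.014],[0.44,-0.92,0.05],1],[[0,0,0.014],[0.44,-0.92,0.05],1],[[0,0,0.014],[0.44,-0.92,0.05],1],[[0,0,0.014],[0.44,-0.92,0.05],1],[[0,0,0.014],[0.44,-0.92,0.05],1],[[0,0,0.014],[0.44,-0.92,0.05],1],[[0,0,0.014],[0.44,-0.92,0.05],1],[[0,0,0.014],[0.44,-0.92,0.05],1],[[0,0,0],[0,0,0],1]]' --squeeze 10

```text
t: 2.45
tool_pos: [0.4289, 0.0883, 0.2506]
orientation: [-3.141, 0.003, 2.99]
wrist_force: [0.5, 0.7, 0.3]
opening: 0.003
gripper_force: 0.0
```

Run:
```python
from h import *
np.set_printoptions(precision=4,suppress=True)
s=snapshot('wrist');save(s,'w1')
cv2.imwrite('pics/w1b.png',cv2.resize(cv2.imread('pics/w1.png'),(800,600)))
st=read_state();print(st['t'],st['tool_pos'],st['orientation'],st['joints'],st['opening'],grip_point_offset)
for r in masks_of('wrist','cover_press')[:2]: print(r['p'],r['bbox'])
print(proj(s,(.533,.065,.06)))
```

```text
2.5 [0.4272 0.0899 0.2502] [3.1412 0.0004 2.9919] [-0.0499  0.233   1.8472  0.0004  1.061  -1.4711] 0.004139104432993019 0.0187
0.67 [247.4, 232.7, 65.2, 11.7]
[249.906  243.8004]
```

View pics/w1b.png

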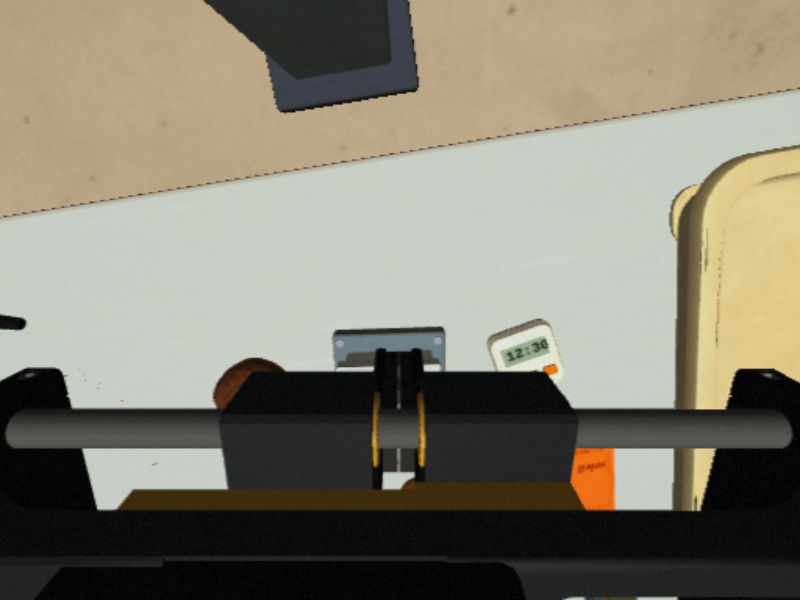

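Run:
```python
from h import *
np.set_printoptions(precision=4,suppress=True)
s=snapshot('wrist')
a,b=[ray(s,u*.64-.2,v*.64-.2,.018) for u,v in((333,331),(445,328))]
print(a,b,np.linalg.norm(a-b)); d=b-a; yaw=np.arctan2(-d[0],d[1]);print('yaw',yaw)
m=(a+b)/2
for y in(yaw,-.15,-.12):
    c=m+.066*np.array([np.cos(y),np.sin(y),0]);print('origin',c,'mark',c-.034*np.array([np.cos(y),np.sin(y),0]))
# fit white cover + foot plate edges: foot corner px in scene/side
for c,P in {'scene':[(80,153),(124,250),(270,205)],'side':[(485,162),(520,252),(690,222)]}.items():
    s=snapshot(c);o=0 if c=='scene' else 400
    Q=[ray(s,205+(u-o)/4-.5,130+v/4-.5,.018) for u,v in P];print(c,*Q)
    for y in (yaw,-.15):
        C=m+.066*np.array([np.cos(y),np.sin(y),0])
        R=np.array([[np.cos(y),-np.sin(y)],[np.sin(y),np.cos(y)]])
        for p in [(-.066,.056,.018),(-.066,-.056,.018),(.066,-.056,.018),(-.034,0,.06)]:
            q=proj(s,[*(C[:2]+R@p[:2]),p[2]]);print((q+.5-[205,130])*4+[o,0],end=' ')
        print()
```

```text
[0.4884 0.0167 0.018 ] [0.5016 0.1257 0.018 ] 0.1097599060510918
yaw -0.12040956112225626
origin [0.5605 0.0632 0.018 ] mark [0.5267 0.0673 0.018 ]
origin [0.5602 0.0613 0.018 ] mark [0.5266 0.0664 0.018 ]
origin [0.5605 0.0633 0.018 ] mark [0.5267 0.0673 0.018 ]
scene [0.5092 0.1192 0.018 ] [0.496  0.0077 0.018 ] [ 0.622  -0.0066  0.018 ]
[ 68.1051 150.2667] [111.1069 246.818 ] [263.358  201.0103] [123.3261 152.945 ] 
[ 69.9888 149.747 ] [109.1507 247.3816] [263.1649 204.9612] [123.6914 153.7627] 
side [0.5076 0.1156 0.018 ] [0.4938 0.001  0.018 ] [ 0.618  -0.0139  0.018 ]
[472.8274 156.0294] [505.4442 242.2878] [683.7082 211.2586] [528.9675 143.0804] 
[474.9796 155.7016] [503.1398 242.6673] [683.0839 214.7135] [529.2534 143.7897]
```

move_arm --rows '[[[0,0,0.03],[0.5,-0.125,-0.7],1],[[0,0,0],[0.5,-0.125,-0.9],1],[[0,0,0],[0.5,-0.125,-0.9],1],[[0,0,0],[0.5,-0.125,-0.8],1],[[0,0,0],[0,0,0],1],[[0,0,0],[0,0,0],1]]'

```text
t: 3.45
tool_pos: [0.5256, 0.0673, 0.0857]
orientation: [3.142, -0.001, 3.027]
wrist_force: [-0.6, 0.1, -0.5]
opening: 0.005
gripper_force: 0.0
```

Run:
```python
from h import *
a=[]
for c in('scene','side'):
    s=snapshot(c);a.append(cv2.resize(s['image'][120:220,195:295,::-1],(400,400),interpolation=cv2.INTER_CUBIC))
cv2.imwrite('pics/c2.png',np.hstack(a))
st=read_state();print(st['t'],st['tool_pos'],st['orientation'],st['wrist_force'])
```

```text
3.55 [0.52623155 0.06692552 0.08682035] [3.14147641e+00 1.90850950e-03 3.02702807e+00] [-0.69846401 -1.30641099  0.60018187]
```

View pics/c2.png

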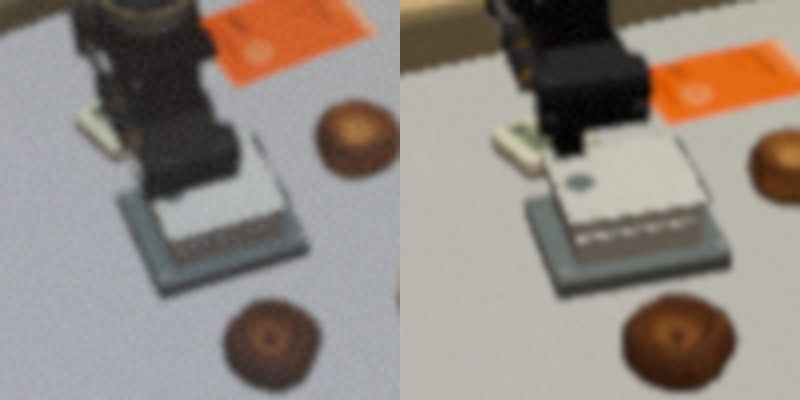

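move_arm --rows '[[[0,0,0],[0.1,-0.04,-0.2],1],[[0,0,0],[0,0,-0.2],1],[[0,0,0],[0,0,-0.2],1],[[0,0,0],[0,0,-0.1],1],[[0,0,0],[0,0,0],1],[[0,0,0],[0,0,0],1]]'

```text
t: 4.3
tool_pos: [0.532, 0.064, 0.0506]
orientation: [3.142, 0.001, 3.026]
wrist_force: [-0.7, -0.6, 9.0]
opening: 0.009
gripper_force: 4.2
```

move_arm --rows '[[[0,0,0],[0,0,-0.04],1],[[0,0,0],[0,0,0],1],[[0,0,0],[-0.2,0.02,0.9],1],[[0,0,0],[-0.9,0.1,0.6],1],[[0,0,0],[-0.9,0.1,0.6],1],[[0,0,0],[0,0,0],1],[[0,0,0],[0,0,0],1],[[0,0,0],[0,0,0],1],[[0,0,0],[0,0,0],1],[[0,0,0],[0,0,0],1],[[0,0,0],[0,0,0],1],[[0,0,0],[0,0,0],1]]'

```text
t: 5.8
tool_pos: [0.4315, 0.0751, 0.153]
orientation: [-3.142, -0.0, 3.026]
wrist_force: [0.3, -0.1, 0.3]
opening: 0.007
gripper_force: 0.0
```

Run:
```python
from h import *
a=[]
for c in('scene','side'):
    s=snapshot(c);a.append(cv2.resize(s['image'][120:220,195:295,::-1],(400,400),interpolation=cv2.INTER_CUBIC))
    for r in find_in(c,'reset_button_top')[:2]: print(r['p'],r['bbox'],ray(s,*r['bbox'][:2],.042))
cv2.imwrite('pics/c3.png',np.hstack(a))
st=read_state();print(st['t'],st['tool_pos'],st['orientation'],st['wrist_force'])
```

```text
0.63 [247.2, 170.6, 8.5, 8.1] [0.56165164 0.05238048 0.042     ]
0.39 [250.6, 169.8, 9.2, 8.5] [0.56434065 0.0546735  0.042     ]
6.0 [0.43156507 0.07512354 0.15309554] [3.14158986e+00 1.17987640e-04 3.02583093e+00] [0.14636628 0.25968945 0.252344  ]
```

View pics/c3.png

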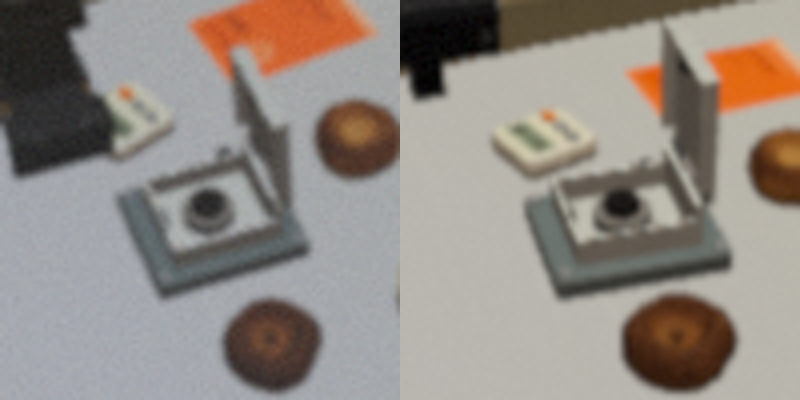

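move_arm --rows '[[[0,0,0],[0.87,-0.13,-0.3],1],[[0,0,0],[0.87,-0.13,-0.3],1],[[0,0,0],[0.87,-0.13,-0.3],1],[[0,0,0],[0,0,-0.6],1],[[0,0,0],[0,0,-0.4],1],[[0,0,0],[0,0,0],1],[[0,0,0],[0,0,0],1]]'

```text
t: 6.88
tool_pos: [0.5625, 0.0556, 0.0586]
orientation: [3.142, 0.001, 3.026]
wrist_force: [0.2, -0.4, 0.4]
opening: 0.008
gripper_force: 0.0
```

Now press the button: the top is at 42 mm, fully down at 36 mm.

move_arm --rows '[[[0,0,0],[0,0,-0.2],1],[[0,0,0],[0,0,-0.16],1],[[0,0,0],[0,0,-0.08],1],[[0,0,0],[0,0,0],1],[[0,0,0],[0,0,0],1]]'

```text
t: 7.5
tool_pos: [0.5625, 0.0556, 0.0364]
orientation: [3.142, 0.001, 3.026]
wrist_force: [0.0, 0.3, 4.5]
opening: 0.004
gripper_force: 2.2
```

move_arm --rows '[[[0,0,0],[0,0,-0.05],1],[[0,0,0],[0,0,0],1],[[0,0,0],[0,0,0],1]]'

```text
t: 7.88
tool_pos: [0.5625, 0.0556, 0.0361]
orientation: [-3.141, 0.002, 3.026]
wrist_force: [-3.1, -0.3, 20.0]
opening: 0.009
gripper_force: 9.8
```

move_arm --rows '[[[0,0,0],[0,0,0.93],1],[[0,0,0],[0,0,0.93],1],[[0,0,0],[0,0,0.93],1],[[0,0,0],[0,0,0.93],1],[[0,0,0],[0,0,0],1],[[0,0,0],[0.77,-0.08,0],1],[[0,0,0],[0.77,-0.08,0],1],[[0,0,0],[0.77,-0.08,0],1],[[0,0,0],[0.77,-0.08,0],1],[[0,0,0],[0,0,0],1]]'

```text
t: 9.12
tool_pos: [0.7171, 0.039, 0.2163]
orientation: [-3.141, -0.002, 3.025]
wrist_force: [-1.0, -0.2, 0.6]
opening: 0.006
gripper_force: 0.0
```

Run:
```python
from h import *
a=[]
for c in('scene','side'):
    s=snapshot(c);a.append(cv2.resize(s['image'][60:210,200:350,::-1],(400,400),interpolation=cv2.INTER_CUBIC))
cv2.imwrite('pics/c4.png',np.hstack(a))
st=read_state();print(st['t'],st['tool_pos'],st['orientation'],st['wrist_force'])
```

```text
9.225 [0.71442207 0.03971388 0.21694925] [-3.1415363  -0.00513725  3.0257071 ] [ 0.31929244  0.47731293 -0.03504646]
```

View pics/c4.png

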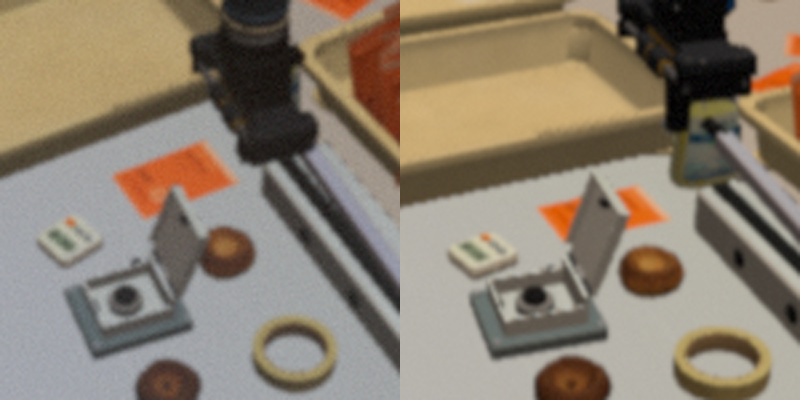

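Run:
```python
from h import *
np.set_printoptions(precision=3,suppress=True)
s=snapshot('side')
# bottle base & sealer near-left top corner in c4 side half (scale 400/150)
for u,v,z in [(690,183,0),(670,180,0),(725,180,0),(697,190,.06),(700,230,0)]: print(ray(s,200+(u-400)*.375,60+v*.375,z))
```

```text
[0.877 0.272 0.   ]
[0.856 0.29  0.   ]
[0.925 0.261 0.   ]
[0.821 0.158 0.06 ]
[0.831 0.159 0.   ]
```

move_arm --rows '[[[0,0,0],[0,0,-0.8],1],[[0,0,0],[0,0,-0.8],1],[[0,0,0],[0,0,0],1],[[0,0,0],[-0.43,0.05,0],1],[[0,0,0],[-0.43,0.05,0],1],[[0,0,0],[-0.43,0.05,0],1],[[0,0,0],[-0.43,0.05,0],1],[[0,0,0],[0,0,0],1]]'

```text
t: 10.28
tool_pos: [0.6293, 0.05, 0.1418]
orientation: [3.142, 0.001, 3.026]
wrist_force: [0.6, 0.1, -0.7]
opening: 0.005
gripper_force: 0.0
```

move_arm --rows '[[[0,0,0],[-0.22,0.027,-0.08],1],[[0,0,0],[-0.22,0.027,-0.08],1],[[0,0,0],[-0.37,0.045,-0.13],1],[[0,0,0],[-0.33,0.04,-0.22],1],[[0,0,0],[0,0,0],1]]'

```text
t: 10.9
tool_pos: [0.5706, 0.0569, 0.113]
orientation: [-3.142, -0.005, 3.026]
wrist_force: [0.6, 0.5, 0.5]
opening: 0.007
gripper_force: 0.5
```

Run:
```python
from h import *
a=[]
for c in('scene','side'):
    s=snapshot(c);a.append(cv2.resize(s['image'][100:220,190:310,::-1],(400,400),interpolation=cv2.INTER_CUBIC))
cv2.imwrite('pics/c5.png',np.hstack(a))
st=read_state();print(st['t'],st['tool_pos'],st['orientation'],st['wrist_force'])
```

```text
11.0 [0.57326135 0.05652571 0.11405103] [ 3.14158035e+00 -1.97152950e-04  3.02574920e+00] [ 0.65124857 -0.80467319  1.99579629]
```

View pics/c5.png

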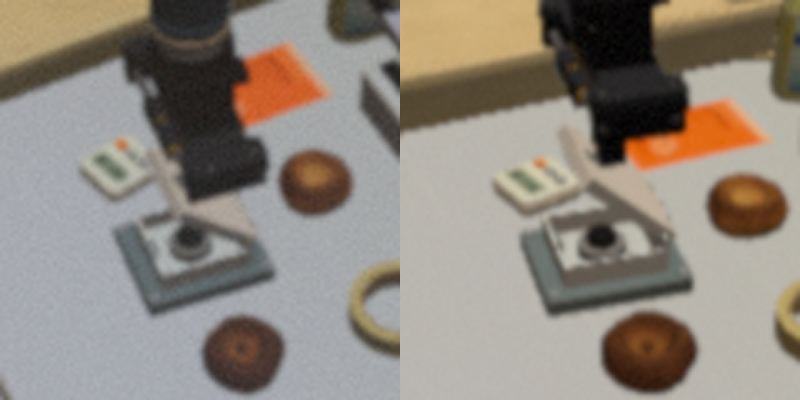

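move_arm --rows '[[[0,0,0],[-0.29,0.035,-0.26],1],[[0,0,0],[-0.18,0.022,-0.36],1],[[0,0,0],[-0.21,0.025,-0.26],1],[[0,0,0],[-0.1,0.01,-0.2],1],[[0,0,0],[0,0,0],1],[[0,0,0],[0,0,0],1]]'

```text
t: 11.75
tool_pos: [0.5338, 0.0612, 0.0602]
orientation: [-3.141, -0.001, 3.026]
wrist_force: [-0.4, -0.0, 2.5]
opening: 0.004
gripper_force: 1.1
```

move_arm --rows '[[[0,0,0],[0,0,-0.12],1],[[0,0,0],[0,0,-0.12],1],[[0,0,0],[0,0,0],1],[[0,0,0],[0,0,0],1]]'

```text
t: 12.25
tool_pos: [0.5343, 0.0612, 0.0504]
orientation: [-3.141, 0.001, 3.026]
wrist_force: [-4.8, 0.5, 20.1]
opening: 0.008
gripper_force: 10.6
```

At the stop (20 N). Release straight up and look.

move_arm --rows '[[[0,0,0],[0,0,0.2],1],[[0,0,0],[0,0,0.8],1],[[0,0,0],[-0.8,0.1,0.6],1],[[0,0,0],[-0.8,0.1,0.6],1],[[0,0,0],[0,0,0],1],[[0,0,0],[0,0,0],1],[[0,0,0],[0,0,0],1],[[0,0,0],[0,0,0],1],[[0,0,0],[0,0,0],1],[[0,0,0],[0,0,0],1],[[0,0,0],[0,0,0],1],[[0,0,0],[0,0,0],1]]'

```text
t: 13.75
tool_pos: [0.454, 0.0712, 0.158]
orientation: [-3.142, 0.0, 3.026]
wrist_force: [-0.7, 0.5, 0.4]
opening: 0.007
gripper_force: 0.0
```

Run:
```python
from h import *
a=[]
for c in('scene','side'):
    s=snapshot(c);a.append(cv2.resize(s['image'][100:220,190:310,::-1],(400,400),interpolation=cv2.INTER_CUBIC))
cv2.imwrite('pics/c6.png',np.hstack(a))
st=read_state();print(st['t'],st['tool_pos'],st['wrist_force'])
```

```text
13.85 [0.45403059 0.07115206 0.15807767] [ 0.09161062  0.0089459  -0.75928127]
```

View pics/c6.png

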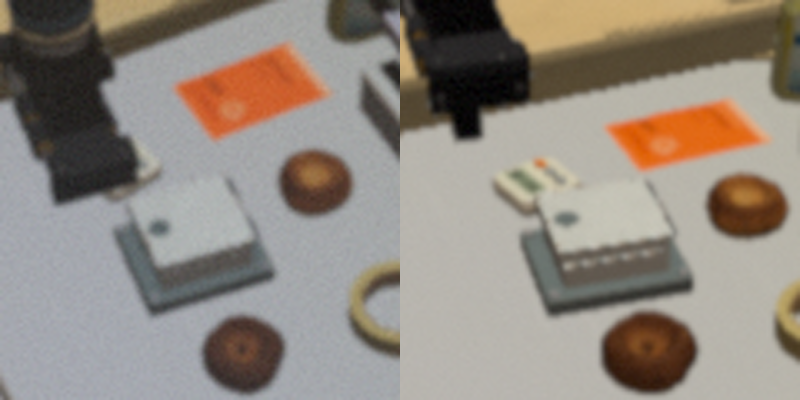

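The cover is shut and latched (mark at about (160,228) in the scene crop and (567,218) in the side crop). The things around it are where they were, and the arm is clear.

```bash
python3 -c "
from plant import *
print(job_done())"
```

```text
the job is handed in; nothing more can be done
None
```

The job is handed in: I pressed the cover and it popped open, pressed the button down to its stop, then pushed the cover shut; the last pictures show it latched, the loose things in place and the arm clear at about 14 s, but no verdict came back.

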